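# Bring the amber filter over the lamp port

### The arm

A 6-joint arm with a two-finger parallel gripper is mounted at the origin on a cart in front of the work surface, level with it; the furniture and walls round the work are solid. World frame = base frame: x ahead of the robot, y to its left, z up, the work surface at z = 0. Lengths are in mm, angles in rad, forces in N, time in s.
With the tool pointing down it reaches from about 350 to 875 mm from the base axis. Payload 4.2 kg.
Tool frame: the origin (TCP) lies at the very end of the fingers, on their centre line; the grasp point (between the pads) lies 19 mm behind it; z points along the fingers, y is the line along which they close (so a half turn about z gives the same grasp; the last joint's range is limited). The gripper opens to 85 mm and grips with 20 to 120 N. Pads are 22 mm wide; open, the fingers measure 114 mm over their backs; the gripper's body (76 mm by 85 mm) begins 54 mm behind the grasp point. The pads swing forward as they close: fully open they stand 13 mm farther back than shut.
Start: joints at [-1.027, 0.385, 0.008, 0, -1.194, -0.259], TCP at [175.62, -599.797, 231.312] pointing down, gripper open.
Joint ranges: [-3.14, 3.14], [-1.21, 2.06], [-1.07, 1.41], [-3.16, 2.05], [-2.99, -0.16], [-3.1, 3.1]. Speed limits (rad/s): [2.79, 2.79, 3.14, 3.14, 3.14, 3.14].

### API

Orientations are given as a unit quaternion [x, y, z, w].
In Python, from bench import arm gives the robot as it stands. The module is installed in compiled form; this text tells all that it offers.
- The arm moves only by the tool drive_tool, never from a script. Its argument "targets" is a list of rows, each a list of 5 numbers: the closure, from -1 (fully open) to 1 (shut), then the shift along the tool's x, y, z in mm, then the turn about the tool's z in degrees. In form: [[grip, tx, ty, tz, roll], ...]. A call has 1 to 12 rows; each row is the pose to reach, as a shift and turn from the pose commanded when the call began, along the tool's axes at that moment; what a row does not reach only later rows make up. A row lasts 1/10 s, in which the tool goes at most 50 mm and 8.59 degrees, less where a joint would pass 70% of its speed; a pose out of reach is approached as far as the arm can. A call with a gripper value outside its range is refused whole. The fingers move at their own pace and stop on an object; the grip force is fixed at half the most. Time passes only in rows, so rows that repeat a pose let the fingers close. It gives the time, the measured TCP pose, the force, the opening and the grip force at its end, in the units of the state.
- arm.read_state(): the state, without advancing time (a new reading comes with each control period).
- arm.get_image(name): name is "scene" or "side" or "wrist"; returns the picture (420x560x3 uint8, blue, green, red); there is no depth.
- arm.camera_params(name): a dict with "fov_y" (degrees; the focal length in pixels is half the picture's height over the tangent of half this angle, whatever the lens; pixels are square), "cx", "cy" (the principal point, pixels), "D" ([k1, k2, p1, p2, k3] as OpenCV has them; the pictures are not rectified), "rvec" (rotation vector, rad) and "tvec" (3), from world to camera coordinates, as OpenCV has them; the wrist camera has in their place "tool_from_camera" (4x4, takes a point from camera to tool coordinates, whose origin is the TCP and whose axes are the flange's). Camera axes: x right, y down, z forward; pixel columns grow to the right and rows downward; lengths in mm; the calibration is good to about 2 mm. A picture is of the moment at which its call begins: read the wrist's pose just before it. camera_params takes no time and is no camera call.
- arm.job_done(): hands the job in; it is judged then, once.
The state is a dict: "clock": time; "joints": joint angles; "joint_vel": joint speeds; "joint_efforts": joint torques, N m; "position": TCP position; "ee_rot": TCP orientation; "contact_force": force on the tool from outside, world axes, zero at the start; "wrist_torque": the same for the moment, N m; "gripper_width": finger opening in mm; "grasp_force": force on a finger pad.
Only numpy, scipy, OpenCV 4.12 (cv2) and the standard library are available. Lean on these libraries where they do the work, as an engineer would, in place of code of your own. Each camera call takes 0.05 s, during which the arm holds its last target. There are 200 camera calls.

### The job

Two small photoreactors stand on the worktop with their lamp heads on top, ports open. On the one with the blue knob, slide the shutter plate by its knob, away from the robot, until it clicks into its next stop with the amber filter over the port - one stop only - and let go. Leave the red-knobbed one's shutter and the beaker beside them as they are.

Things in the scene. Friction and masses are not known exactly. Their poses are not given: they have to be found in the camera images.
- blue_shutter (a joint): The shutter plate to move; travel in m: 0 = first stop, open hole over the port (it starts within 3 mm of this), 0.032 = next stop, amber filter over the port, 0.064 = last stop, blank plate over the port. A spring detent resists with up to about 6 N and pulls the plate home from within about 12 mm of a stop, to rest within 2 mm of it. White marks on the rails show the knob's three stops.
- blue_grip (a point): On the axis of the upright blue knob, 20 mm in diameter, that slides with the plate; 308 mm above the worktop. The knob's top is 13 mm above it; its shaft is straight to 21 mm below it, then a 26 mm collar; the plate's top is 27 mm below. Level x axis: the way the shutter slides as the joint value grows (away from the robot, within 0.2 rad of straight ahead); z up.
- red_shutter (a joint): To be left alone at 0, its first stop: the like shutter of the like reactor with a red knob; they stand in either order. Each is a fixed grey cabinet with a white head, 160 mm long along the slide, 80 wide, 276 high, its lit port mid-top, 64 mm ahead of the knob at 0; aluminium rails, up to 287 mm above the worktop, lie 20 to 33 mm either side of the plate's centre line.
- beaker: To be left alone: small loose glass beaker with tan powder and a red dot, 49 mm wide, 56 mm high, standing on the worktop to the right of the reactors; origin at the centre of its underside, z up. (Mind a tall arm's elbow: the hood's front panel hangs over the worktop's front edge, from 0.9 m up; its left post stands at about x 0.35 to 0.42, y 0.33 to 0.43 m.)

How it is judged (in metres and radians):
At the end, for the whole second after the job is handed in: The blue-knobbed shutter rests within 5 mm of its middle stop (joint value 0.027 to 0.037 m), the red-knobbed shutter is still at its first stop (below 0.006 m), and the beaker stands upright (within 10 degrees) less than 15 mm from where it was (value of joint blue_shutter between 0.027 and 0.037 m and velocity of joint blue_shutter between -0.01 and 0.01 m/s and value of joint red_shutter below 0.006 m and distance of beaker from where it was at the start of the episode below 0.015 m and angle between beaker's own z axis and vertical below 0.17 rad); the robot touches nothing.
It fails at once if the red-knobbed shutter is pushed more than 10 mm off its first stop (value of joint red_shutter above 0.01 m).
It fails at once if the beaker is shifted by more than 20 mm or tipped over (distance of beaker from where it was at the start of the episode above 0.02 m or angle between beaker's own z axis and vertical above 0.35 rad).
It also fails if it takes over 32 s, if anything falls off the work surface, if the arm or the gripper's body presses on something with over 40 N, if the wrist force passes 120 N, or if a joint passes its speed limit or range.

## Working session

There is one attempt and no reset: what is moved stays moved. The work goes in short steps, Python scripts to look and compute and a tool call to move; the robot and the scene stay as the last step left them, time stands still between calls to the robot, and variables do not carry over. Pictures are saved under pics/ and viewed, at most 10 in all, crops included, and the job is handed in when it is done.

Besides the shell and the picture viewer there is one more tool, called after "Request:" as name(argument=value, ...), one argument or row to a line, values as JSON. drive_tool: Moves the arm, as the interface text tells. Its arguments: {"type":"object","properties":{"targets":{"type":"array","items":{"type":"array","items":{"type":"number"}}}},"required":["targets"]}

```bash
mkdir -p pics; python3 - <<'E'
from bench import arm
import cv2
s=arm.read_state(); print(s)
for n in("scene","side"):
    cv2.imwrite(f"pics/{n}0.png",arm.get_image(n)); print(n,arm.camera_params(n))
print(arm.camera_params("wrist"))
E
```

```text
{'clock': 0.0, 'joints': array([-1.02739345e+00,  3.85584866e-01,  6.60241051e-03, -4.83912041e-04,
       -1.19398250e+00, -2.58575495e-01]), 'joint_vel': array([ 0.00020923, -0.00023999,  0.00139197, -0.00039442,  0.00033573,
        0.0005555 ]), 'joint_efforts': array([-8.30057361e-04, -3.92287874e+01,  1.88397700e+01,  4.18613791e+00,
       -4.67050209e-03,  6.64499368e-06]), 'position': array([ 175.45406969, -599.25666561,  230.19756195]), 'ee_rot': array([-1.41844325e-01,  9.89888358e-01,  1.08607854e-03, -2.16193575e-04]), 'contact_force': array([ 0.48259824, -1.09281223,  0.42150024]), 'wrist_torque': array([-0.01943144, -0.02969777,  0.00717946]), 'grasp_force': 0.0, 'gripper_width': 85.48024791697192}
scene {'fov_y': 47.62402174080698, 'cx': 280.00357935458675, 'cy': 207.6932931880001, 'D': array([-0.02630704,  0.        ,  0.        ,  0.        ,  0.        ]), 'rvec': array([ 2.16454348,  1.23776243, -0.44398998]), 'tvec': array([  -7.27594567, -268.32439683, 1404.0347331 ])}
side {'fov_y': 55.315792124333576, 'cx': 283.6146776492049, 'cy': 207.252064633614, 'D': array([0.03823319, 0.        , 0.        , 0.        , 0.        ]), 'rvec': array([ 2.00598033,  1.15699373, -0.51577943]), 'tvec': array([  10.37784558, -207.39438516, 1400.84877351])}
{'fov_y': 62.13646569400082, 'cx': 282.0663370741392, 'cy': 211.19117900963928, 'D': array([-0.03389625,  0.        ,  0.        ,  0.        ,  0.        ]), 'tool_from_camera': array([[ 2.87928160e-04, -9.55542872e-01, -2.94852058e-01,
         7.43556763e+01],
       [ 9.99999929e-01,  2.03679117e-04,  3.16443478e-04,
         5.36938137e-02],
       [-2.42320103e-04, -2.94852129e-01,  9.55542863e-01,
        -1.42758012e+02],
       [ 0.00000000e+00,  0.00000000e+00,  0.00000000e+00,
         1.00000000e+00]])}
```

View pics/scene0.png

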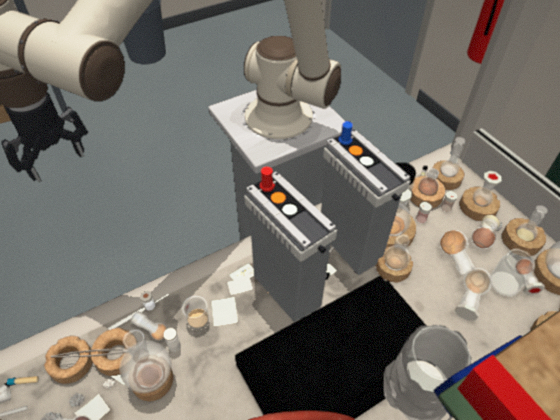

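View pics/side0.png

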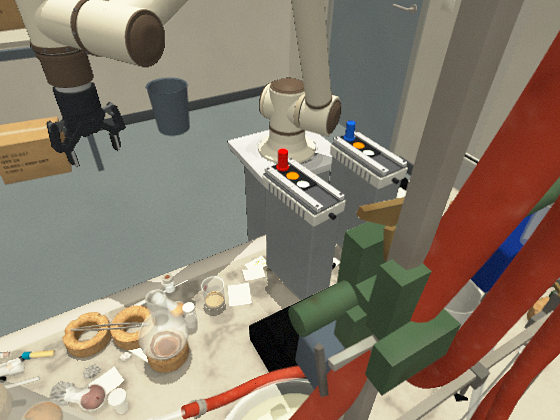

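The blue knob is at scene (347,130) and side (350,130), on the far (left) reactor. The red knob is at scene (267,178) and side (283,160), and the beaker is near scene (197,315). Next I'll measure the knobs and ports.

```bash
cat > h.py <<'E'
from bench import arm
import cv2, numpy as np
from scipy.spatial.transform import Rotation as R
def cam(n,s=None):
    p=arm.camera_params(n); f=210/np.tan(np.radians(p["fov_y"]/2))
    K=np.array([[f,0,p["cx"]],[0,f,p["cy"]],[0,0,1]])
    if n=="wrist":
        T=np.eye(4); T[:3,:3]=R.from_quat(s["ee_rot"]).as_matrix(); T[:3,3]=s["position"]
        M=T@p["tool_from_camera"]; return K,p["D"],M[:3,:3],M[:3,3]
    Rc=cv2.Rodrigues(p["rvec"])[0]; return K,p["D"],Rc.T,-Rc.T@p["tvec"]
def ray(c,uv):
    K,D,Rw,o=c
    q=cv2.undistortPoints(np.array([[uv]],float),K,D)[0,0]; return o,Rw@np.array([q[0],q[1],1])
def plane(c,uv,z):
    o,d=ray(c,uv); return o+d*(z-o[2])/d[2]
def tri(rs):
    A=0;b=0
    for o,d in rs:
        d=d/np.linalg.norm(d);P=np.eye(3)-np.outer(d,d);A=A+P;b=b+P@o
    return np.linalg.solve(A,b)
def blobs(m,amin=15):
    n,l,st,c=cv2.connectedComponentsWithStats(m.astype(np.uint8))
    return [(tuple(c[i].round(1)),st[i].tolist()) for i in range(1,n) if st[i,4]>=amin]
def masks(im):
    b,g,r=[im[...,i].astype(int) for i in range(3)]
    return dict(blue=(b>120)&(b>r+70)&(b>g+60),red=(r>130)&(r>g+90)&(r>b+90),amber=(r>180)&(g>90)&(g<190)&(b<90),
      lit=(b>235)&(g>235)&(r>235))
E
python3 - <<'E'
from h import *
for n in("scene","side"):
    c=cam(n); im=cv2.imread(f"pics/{n}0.png"); m=masks(im)
    for k,z in(("blue",303),("red",303),("amber",281),("lit",278)):
        for uv,st in blobs(m[k]):
            if 240<uv[0]<420 and 110<uv[1]<220: print(n,k,uv,st,plane(c,uv,z).round(1))
    print(n,"beaker?",plane(c,(197,328) if n=="scene" else (213,305),0).round(0))
E
```

```text
scene blue (np.float64(347.0), np.float64(124.8)) [343, 121, 9, 9, 62] [409.8 -86.2 303. ]
scene blue (np.float64(344.5), np.float64(140.7)) [339, 137, 13, 7, 44] [ 444.6 -117.1  303. ]
scene red (np.float64(355.4), np.float64(149.8)) [349, 146, 13, 9, 80] [ 474.9 -114.3  303. ]
scene red (np.float64(266.3), np.float64(178.5)) [260, 167, 15, 24, 209] [ 455.8 -291.3  303. ]
scene red (np.float64(277.9), np.float64(197.3)) [271, 193, 14, 10, 74] [ 503.4 -295.9  303. ]
scene amber (np.float64(355.2), np.float64(150.0)) [349, 146, 13, 9, 92] [457.4 -98.3 281. ]
scene amber (np.float64(277.7), np.float64(197.2)) [271, 192, 14, 11, 121] [ 486.3 -286.2  281. ]
scene lit (np.float64(366.2), np.float64(160.3)) [361, 157, 11, 7, 57] [488.1 -95.  278. ]
scene lit (np.float64(289.3), np.float64(208.9)) [283, 205, 13, 9, 91] [ 517.  -281.3  278. ]
scene beaker? [ 497. -482.    0.]
side blue (np.float64(349.8), np.float64(130.7)) [344, 120, 12, 21, 166] [ 429.9 -106.1  303. ]
side red (np.float64(356.9), np.float64(145.4)) [353, 142, 11, 7, 21] [ 486.7 -131.7  303. ]
side red (np.float64(282.3), n
[... 607 characters left out ...]
 458. -118.  278.]
side lit (np.float64(388.9), np.float64(153.3)) [374, 143, 30, 21, 71] [514.2 -62.2 278. ]
side lit (np.float64(368.2), np.float64(152.4)) [364, 151, 9, 4, 30] [489.9 -99.  278. ]
side lit (np.float64(371.4), np.float64(161.0)) [360, 152, 25, 17, 74] [ 519.4 -115.   278. ]
side lit (np.float64(283.1), np.float64(179.2)) [249, 154, 74, 55, 297] [ 486.4 -309.3  278. ]
side lit (np.float64(325.0), np.float64(184.4)) [307, 171, 37, 26, 133] [ 540.  -247.5  278. ]
side lit (np.float64(302.5), np.float64(183.9)) [297, 181, 12, 6, 51] [ 517.7 -284.6  278. ]
side lit (np.float64(400.4), np.float64(192.4)) [398, 188, 7, 9, 20] [ 629.5 -137.9  278. ]
side beaker? [ 489. -483.    0.]
```

Request:
drive_tool(
  targets=[
    [-1,0,0,-50,0],
    [-1,0,0,-100,0],
    [-1,-20,20,-140,0],
    [-1,-55,60,-140,0],
    [-1,-90,100,-140,4],
    [-1,-125,140,-140,8],
    [-1,-160,180,-140,11],
    [-1,-195,220,-140,11],
    [-1,-230,260,-140,11],
    [-1,-265,300,-140,11],
    [-1,-300,340,-140,11],
    [-1,-335,375,-140,11],
  ],
)

```text
clock: 1.3
position: [380.3, -165.6, 371.4]
ee_rot: [-0.046, 0.999, 0.0, 0.0]
contact_force: [-0.1, -0.6, -0.4]
gripper_width: 85.2
grasp_force: 0.0
```

Request:
drive_tool(
  targets=[
    [-1,-15,30,0,0],
    [-1,-30,60,0,0],
    [-1,-30,60,0,0],
    [-1,-30,60,0,0],
    [-1,-30,60,0,0],
  ],
)

```text
clock: 1.8
position: [404.4, -105.6, 371.2]
ee_rot: [-0.046, 0.999, -0.0, -0.0]
contact_force: [0.3, 0.6, -0.3]
gripper_width: 85.8
grasp_force: 0.0
```

```bash
python3 - <<'E'
from h import *
s=arm.read_state(); im=arm.get_image("wrist"); cv2.imwrite("pics/w1.png",im)
print(s["position"],s["ee_rot"])
c=cam("wrist",s); m=masks(im)
for k,z in(("blue",321),("amber",281),("lit",278)):
    for uv,st in blobs(m[k],150): print(k,uv,st,plane(c,uv,z).round(1))
E
```

```text
[ 404.36997569 -105.58038055  371.15507276] [-4.60974260e-02  9.98936915e-01 -2.00346566e-05 -2.59352340e-04]
blue (np.float64(284.8), np.float64(237.2)) [267, 230, 35, 23, 234] [ 405.4 -103.6  321. ]
blue (np.float64(284.4), np.float64(269.2)) [269, 255, 32, 29, 662] [ 426.3 -101.8  321. ]
amber (np.float64(281.6), np.float64(288.3)) [266, 276, 33, 23, 446] [ 462.2 -100.3  281. ]
amber (np.float64(37.5), np.float64(295.0)) [22, 281, 32, 28, 666] [ 486.5 -287.1  281. ]
```

View pics/w1.png

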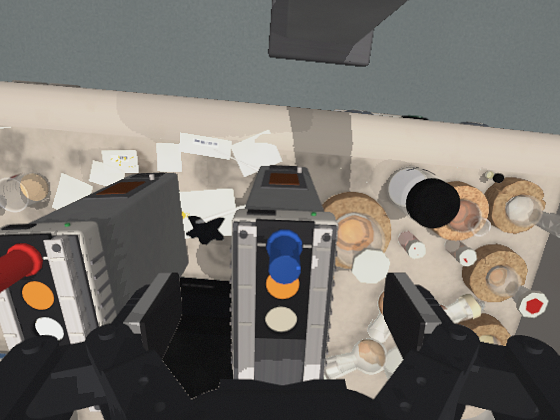

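The knob top is at wrist pixel (284,269), with the amber filter at (282,288) and the port at (281,319). The slide is parallel to tool x, so I'll go over the knob and down, then close.

Request:
drive_tool(
  targets=[
    [-1,-22,1.5,0,0],
    [-1,-22,1.5,20,0],
    [-1,-22,1.5,45,0],
    [-1,-22,1.5,65,0],
    [-1,-22,1.5,77,0],
    [-1,-22,1.5,77,0],
    [-1,-22,1.5,77,0],
  ],
)

```text
clock: 2.55
position: [426.9, -102.2, 295.1]
ee_rot: [-0.046, 0.999, -0.0, 0.001]
contact_force: [0.3, 0.1, 0.2]
gripper_width: 85.5
grasp_force: 0.0
```

```bash
python3 - <<'E'
from h import *
s=arm.read_state(); im=arm.get_image("wrist"); cv2.imwrite("pics/w2.png",im)
print(s["position"],s["contact_force"])
c=cam("wrist",s); m=masks(im)
for k,z in(("blue",321),("amber",281),("lit",278)):
    for uv,st in blobs(m[k],150): print(k,uv,st,plane(c,uv,z).round(1))
E
```

```text
[ 426.85856163 -102.20045623  295.13266844] [0.33722157 0.10677881 0.20401438]
blue (np.float64(283.8), np.float64(251.7)) [257, 241, 51, 34, 531] [ 403.9 -103.4  321. ]
blue (np.float64(282.1), np.float64(305.4)) [258, 284, 49, 44, 1616] [ 426.3 -102.   321. ]
amber (np.float64(277.1), np.float64(327.6)) [257, 312, 46, 24, 378] [ 465.2 -101.   281. ]
```

View pics/w2.png

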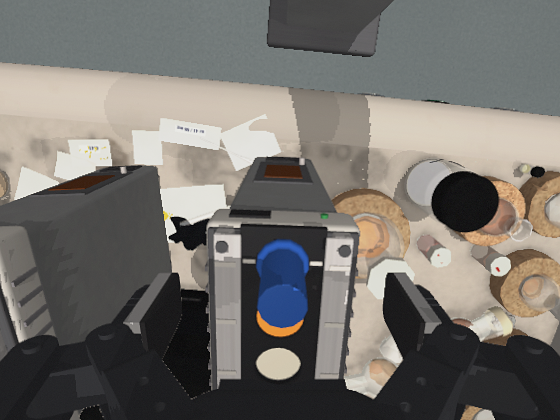

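The knob top is at (282,305), which works out to (426.3, -102.0), centred between the pads. Closing now.

Request:
drive_tool(
  targets=[
    [0,0,0,0,0],
    [0.6,0,0,0,0],
    [1,0,0,0,0],
    [1,0,0,0,0],
    [1,0,0,0,0],
    [1,0,0,0,0],
    [1,0,0,0,0],
    [1,0,0,0,0],
  ],
)

```text
clock: 3.4
position: [426.6, -102.1, 294.7]
ee_rot: [-0.046, 0.999, -0.001, 0.0]
contact_force: [-0.0, -4.2, 2.0]
gripper_width: 17.4
grasp_force: 58.8
```

Request:
drive_tool(
  targets=[
    [1,-4,0,0,0],
    [1,-8,0,0,0],
    [1,-12,0,0,0],
    [1,-16,0,0,0],
    [1,-20,0,0,0],
    [1,-24,0,0,0],
    [1,-28,0,0,0],
    [1,-32,0,0,0],
    [1,-32,0,0,0],
    [1,-32,0,0,0],
    [1,-32,0,0,0],
  ],
)

```text
clock: 4.5
position: [458.7, -100.3, 294.8]
ee_rot: [-0.046, 0.999, -0.002, 0.0]
contact_force: [1.2, -9.0, 1.6]
gripper_width: 17.3
grasp_force: 59.1
```

```bash
python3 - <<'E'
from h import *
s=arm.read_state(); im=arm.get_image("wrist"); cv2.imwrite("pics/w3.png",im)
print(s["position"],s["contact_force"])
c=cam("wrist",s); m=masks(im)
for k,z in(("blue",321),("amber",281)):
    for uv,st in blobs(m[k],150): print(k,uv,st,plane(c,uv,z).round(1))
E
```

```text
[ 458.69655625 -100.28119751  294.75682233] [ 1.18275536 -9.04032609  1.62453221]
blue (np.float64(281.1), np.float64(248.5)) [258, 241, 47, 18, 397] [ 434.5 -102.5  321. ]
blue (np.float64(281.8), np.float64(306.5)) [260, 285, 45, 44, 1560] [ 458.4 -100.1  321. ]
amber (np.float64(279.4), np.float64(330.0)) [261, 320, 42, 17, 320] [498.1 -97.8 281. ]
```

View pics/w3.png

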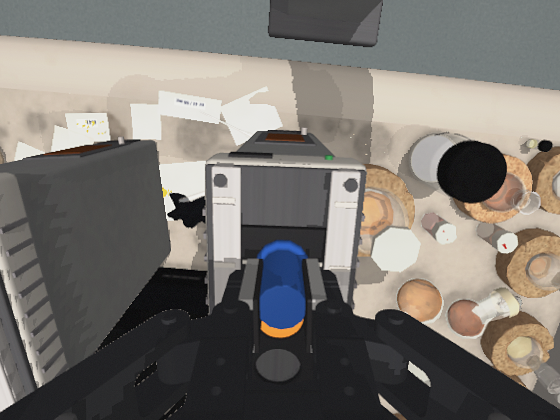

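The knob has moved 32 mm, to (458.4, -100.1), and the blank is now just behind the port with amber under the knob front. Now I'll release and rise.

Request:
drive_tool(
  targets=[
    [0,0,0,0,0],
    [-1,0,0,0,0],
    [-1,0,0,0,0],
    [-1,0,0,0,0],
    [-1,0,0,0,0],
    [-1,0,0,0,0],
    [-1,0,0,-20,0],
    [-1,0,0,-45,0],
    [-1,15,0,-75,0],
    [-1,30,0,-75,0],
    [-1,30,0,-75,0],
    [-1,30,0,-75,0],
  ],
)

```text
clock: 5.75
position: [428.1, -101.3, 368.7]
ee_rot: [-0.046, 0.999, 0.0, -0.0]
contact_force: [-0.5, -0.0, 0.3]
gripper_width: 85.3
grasp_force: 0.0
```

```bash
python3 - <<'E'
from h import *
s=arm.read_state(); im=arm.get_image("wrist"); cv2.imwrite("pics/w4.png",im)
print(s["position"],s["contact_force"])
c=cam("wrist",s); m=masks(im)
for k,z in(("blue",321),("red",321),("amber",281)):
    for uv,st in blobs(m[k],150): print(k,uv,st,plane(c,uv,z).round(1))
sc=arm.get_image("scene");cv2.imwrite("pics/scene1.png",sc)
E
```

```text
[ 428.05845367 -101.34912346  368.7151672 ] [-0.54069536 -0.02041678  0.3095204 ]
blue (np.float64(279.9), np.float64(249.3)) [263, 242, 34, 23, 185] [ 436.1 -101.6  321. ]
blue (np.float64(278.8), np.float64(282.9)) [264, 270, 31, 27, 647] [ 458.3 -100.2  321. ]
red (np.float64(17.2), np.float64(226.7)) [0, 213, 29, 35, 352] [ 436.6 -257.7  321. ]
red (np.float64(537.1), np.float64(290.9)) [529, 284, 18, 15, 186] [449.9  62.3 321. ]
amber (np.float64(25.7), np.float64(268.3)) [10, 254, 32, 29, 725] [ 486.7 -287.1  281. ]
amber (np.float64(277.2), np.float64(300.4)) [262, 289, 33, 21, 374] [495.  -98.4 281. ]
```

View pics/w4.png

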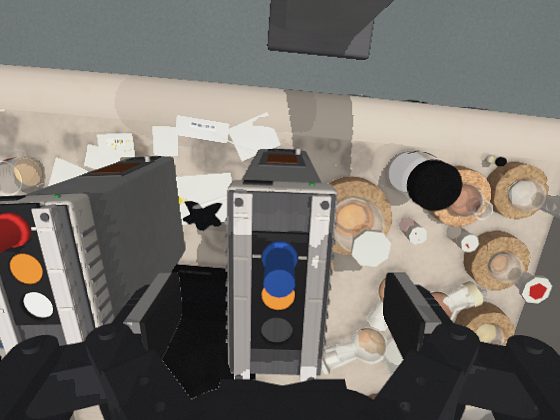

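View pics/scene1.png

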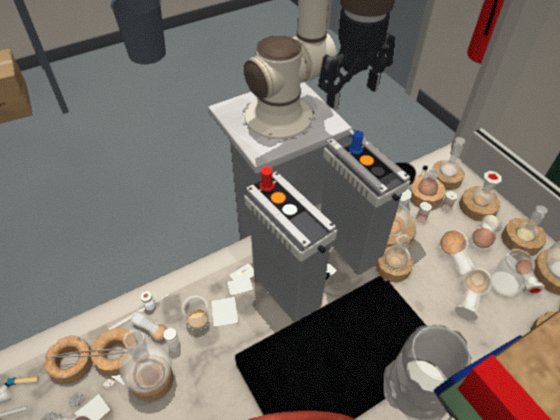

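The blue knob rests 32 mm on, at (458.3, -100.2). The amber filter is at scene (367,160), where the port was. The red shutter and the beaker are unchanged, and the gripper is clear.

```bash
python3 -c "
from bench import arm
print(arm.job_done())"
```

```text
the job is handed in; nothing more can be done
None
```

I slid the blue-knobbed shutter 32 mm to its amber stop, let go of it and handed the job in at about 6 s; the last pictures show the red shutter and beaker where they were, but no verdict was returned.

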